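Pump up the camp stove

ROBOT

A 6-joint arm with a two-finger parallel gripper is mounted at the origin on the work surface. World frame = base frame: x ahead of the robot, y to its left, z up, the work surface at z = 0. Lengths are in mm, angles in rad, forces in N, time in s.
With the tool pointing down it reaches from about 350 to 875 mm from the base axis. Payload 4.2 kg.
Tool frame: the origin (TCP) lies at the very end of the fingers, on their centre line; the grasp point (between the pads) lies 19 mm behind it (pinch_z is the distance from the TCP to the grasp point, in mm); z points along the fingers, y is the line along which they close (so a half turn about z gives the same grasp; the last joint's range is limited). The gripper opens to 85 mm and grips with 20 to 120 N. Pads are 22 mm wide; open, the fingers measure 114 mm over their backs; the gripper's body (76 mm by 85 mm) begins 54 mm behind the grasp point. The pads swing forward as they close: fully open they stand 13 mm farther back than shut.
Start: joints at [-0.853, 0.385, 0.008, 0, -1.194, -0.259], TCP at [276.807, -560.337, 231.312] pointing down, gripper open.
Joint ranges: [-3.14, 3.14], [-1.21, 2.06], [-1.07, 1.41], [-3.16, 2.05], [-2.99, -0.16], [-3.1, 3.1]. Speed limits (rad/s): [2.79, 2.79, 3.14, 3.14, 3.14, 3.14].

INTERFACE

Orientations are given as a unit quaternion [x, y, z, w].
In Python, from bench import * gives the robot as it stands.
- The arm moves only by the tool arm_command, never from a script. Its argument "steps" is one flat list of numbers, 4 for each row, row after row: the shift along the tool's x, y, z in m, then the turn about the tool's z in rad. In form: [tx, ty, tz, roll, tx, ty, tz, roll, ...]. A call has 1 to 20 rows; each row shifts and turns the commanded pose from where the row before left it, along the tool's axes as they then stand; what a row does not reach is not made up. A row lasts 1/8 s, in which the tool goes at most 62.5 mm and 10.7 degrees, less where a joint would pass 70% of its speed; a pose out of reach is approached as far as the arm can. A call with a gripper value outside its range is refused whole. "grip" is the finger opening in m, from 0 to 0.0854, set as the call begins (left out, the last holds). The fingers move at their own pace and stop on an object; the grip force is fixed at half the most. Time passes only in rows, so rows that do not move let the fingers close. It gives the time, the measured TCP pose, the force, the opening and the grip force at its end, in the units of the state.
- read_state(): the state, without advancing time (a new reading comes with each control period).
- get_image(name): name is "scene" or "top"; returns the picture (420x560x3 uint8, red, green, blue); there is no depth.
- get_calibration(name): a dict with "camera_matrix" (3x3 intrinsics, pixels), "k1" (the pictures are not rectified: a ray, as slopes to the right and down, at radius r is drawn at 1 + k1 r^2 times it, then the intrinsics apply), "cam_to_world" (4x4, takes a point from camera to world coordinates). Camera axes: x right, y down, z forward; pixel columns grow to the right and rows downward; lengths in mm; the calibration is good to about 2 mm. A picture is of the moment at which its call begins. get_calibration takes no time and is no camera call.
- job_done(): hands the job in; it is judged then, once.
The state is a dict: "clock": time; "joints": joint angles; "joint_vel": joint speeds; "joint_efforts": joint torques, N m; "position": TCP position; "ee_rot": TCP orientation; "contact_force": force on the tool from outside, world axes, zero at the start; "wrist_torque": the same for the moment, N m; "gripper_width": finger opening in mm; "grasp_force": force on a finger pad.
Only numpy, scipy, OpenCV 4.12 (cv2) and the standard library are available. Lean on these libraries where they do the work, as an engineer would, in place of code of your own. Each camera call takes 0.05 s, during which the arm holds its last target. There are 200 camera calls.

TASK

Get the camp stove's tank up to pressure: push the red locking catch all the way out from under the black pump knob, then pump the knob down and let it spring up, again and again, until the white pressure pin is fully out, and let the knob come back up. Do not touch the pin itself (the pumping raises it), leave the stove standing where it is without lifting or tipping it, and leave the other things on the table alone.

Things in the scene. Friction and masses are not known exactly. Their poses are not given: they have to be found in the camera images.
- stove: Green single-burner liquid-fuel camp stove, loose on the table, 1.8 kg. Its tank is a flat box 110 (own x) by 250 (own y) mm whose top lies 75 mm above the table. Origin: centre of the underside, on the table. In its own frame (x, y in mm): pump knob at (0, 70), red catch at first at y = 84.5 with its tab at x = -62 (on the robot's side), pressure pin at (22, -3), brass burner with four wire pot rests at (0, -70), 52 mm in radius, reaching 47 mm above the tank's top.
- knob_top (a point): Centre of the flat top (yellow disc) of the black mushroom pump knob, 52 mm across, 16 mm thick. At rest it stands about 122 mm above the table (46.6 mm above the tank's top). Own z is up.
- pump (a joint): How far the pump knob is pressed down, m: 0 = up, 0.022 = fully down (stop). Spring return, about 4 N to start and 12 N fully down, plus some resistance when pressed fast. While the catch is under it the knob cannot be pressed. It springs back in about 0.3 s when let go.
- catch_tab (a point): Centre of the upright red tab of the locking catch, 20 (stove x) by 10 (stove y) by 40 mm tall, from 4 to 44 mm above the tank's top. The tab sticks out sideways past the knob, partly over the tank's edge; it is joined to a red bar that reaches along the stove's x under the knob. Pushed on its face it slides along the stove's +y (away from the pin and burner).
- catch (a joint): Travel of the catch, m: 0 = locked, bar under the knob; 0.030 = fully out (stop). Slides with about 1.5 N of friction and stays where it is left.
- pin_top (a point): Top of the pressure pin: a white rod 10 mm across with an orange cap, standing up through a dark steel collar 20 mm across and 10 mm high on the tank's top. Own z is up. Not to be touched.
- pin (a joint): How far the pin is out, m. It starts at 0 to 0.010, nearly flush; about 0.036 = fully out, a green ring at its foot showing above the collar. Each pump stroke (at least 17 mm down, then right up) lifts it 4 to 12 mm, mostly 8: three to five strokes. Shorter strokes give less or nothing. The last click takes it from about 0.028 to 0.036. It stays up by itself; further strokes do no harm.
- mug: Bystander: red thermal mug with black twist cap, 80 mm across, 124 mm tall, beside the stove. Origin under its centre.
- tin: Bystander: aluminium tin with a click lid, 103 by 78 by 45 mm, beside the stove. Origin under its centre.
- kettle: Bystander: steel camping kettle, 156 mm across, 176 mm tall with its handle up. Origin under its centre.
- bowl: Bystander: orange silicone bowl, 150 mm across, 50 mm high. Origin under its centre.
- board: Bystander: wooden cutting board, 170 by 250 by 15 mm. Origin under its centre.
- spoon: Bystander: spoon lying on the table.
- jar: Bystander: small jar, 52 mm across, 75 mm tall. Origin under its centre.

How it is judged (in metres and radians):
On the way, in this order (a step that is already met when the one before it is completed fails the run):
1. the catch is pushed out from under the knob (value of joint catch above 0.025 m), for 0.1 s.
2. the pin is fully out (value of joint pin above 0.032 m), for 0.2 s.
At the end, for the whole second after the job is handed in: The catch is at least 24 mm out, the pin stands at least 32 mm out, the pump knob is back up (less than 3 mm down), and the stove stands still and level within 50 mm of where it stood (value of joint catch above 0.024 m and value of joint pin above 0.032 m and value of joint pump below 0.003 m and distance of stove from where it was at the start of the episode below 0.05 m and angle between stove's own z axis and vertical below 0.05 rad and linear speed of stove below 0.01 m/s); the robot touches nothing.
It fails at once if the robot touches the pressure pin (contact force between any of the fingers, the arm and pin above 0.5 N).
It fails at once if the stove is lifted or tipped (height (world z) of stove above 0.008 m or angle between stove's own z axis and vertical above 0.12 rad).
It fails at once if the stove is pushed more than 50 mm away (distance of stove from where it was at the start of the episode above 0.05 m).
It fails at once if another thing on the table is shifted more than 25 mm or lifted (distance of any of mug, tin, kettle, bowl, board, spoon, jar from where it was at the start of the episode above 0.025 m or height (world z) of any of mug, tin, kettle, bowl, board, spoon, jar above 0.03 m).
It also fails if it takes over 48 s, if anything falls off the work surface, if the arm or the gripper's body presses on something with over 40 N, if the wrist force passes 120 N, or if a joint passes its speed limit or range.

## Working session

There is one attempt and no reset: what is moved stays moved. The work goes in short steps, Python scripts to look and compute and a tool call to move; the robot and the scene stay as the last step left them, time stands still between calls to the robot, and variables do not carry over. Pictures are saved under pics/ and viewed, at most 10 in all, crops included, and the job is handed in when it is done.

Besides the shell and the picture viewer there is one more tool, called as name(argument=value, ...), one argument or row to a line, values as JSON. arm_command: Moves the arm, as the interface text tells. Its arguments: {"type":"object","properties":{"steps":{"type":"array","items":{"type":"number"}},"grip":{"type":"number"}},"required":["steps"]}

```bash
mkdir -p pics; python3 - <<'E'
from bench import *
import cv2
for n in("scene","top"):
    cv2.imwrite(f"pics/{n}0.png",cv2.resize(get_image(n)[:,:,::-1],(800,600),interpolation=cv2.INTER_CUBIC))
    c=get_calibration(n);print(c)
s=read_state();print(s)
E
```

```text
{'camera_matrix': array([[397.58366581,   0.        , 281.7575428 ],
       [  0.        , 397.58366581, 203.01384454],
       [  0.        ,   0.        ,   1.        ]]), 'k1': -0.11210150400959316, 'cam_to_world': array([[ 8.20364200e-01,  4.50175720e-01, -3.52625014e-01,
         8.91457547e+02],
       [ 5.71839696e-01, -6.47322973e-01,  5.03956676e-01,
        -6.08942345e+02],
       [-1.39321310e-03, -6.15072996e-01, -7.88468939e-01,
         9.91482069e+02],
       [ 0.00000000e+00,  0.00000000e+00,  0.00000000e+00,
         1.00000000e+00]])}
{'camera_matrix': array([[540.34552905,   0.        , 283.12794373],
       [  0.        , 540.34552905, 208.61293079],
       [  0.        ,   0.        ,   1.        ]]), 'k1': 0.0015859983545448626, 'cam_to_world': array([[-2.34301367e-02, -9.94640057e-01,  1.00708420e-01,
         3.64308619e+02],
       [-9.99610709e-01,  2.48346371e-02,  1.27150173e-02,
        -3.42558363e+01],
       [-1.51479226e-02, -1.00371300e-01, -9.94834731e-01,
         1.66071889e+03],
       [ 0.00000000e+00,  0.00000000e+00,  0.00000000e+00,
         1.00000000e+00]])}
{'clock': 0.1, 'joints': array([-8.53392474e-01,  3.85512790e-01,  6.78550646e-03, -4.10930011e-04,
       -1.19400541e+00, -2.58608426e-01]), 'joint_vel': array([-0.00082224, -0.00235688,  0.00351503,  0.00178597,  0.0010807 ,
        0.00075801]), 'joint_efforts': array([-5.81719578e-04, -3.93319917e+01,  1.88930690e+01,  4.19795528e+00,
       -2.60995963e-03,  1.00645866e-05]), 'position': array([ 276.58503419, -559.90273524,  230.32355163]), 'ee_rot': array([-2.27317146e-01,  9.73820282e-01,  9.44710779e-04, -2.85263002e-04]), 'contact_force': array([-0.38983433, -0.00384023,  0.20291011]), 'wrist_torque': array([-0.02905244,  0.02247537, -0.01694022]), 'grasp_force': 0.0, 'gripper_width': 85.37257588195426}
```

View pics/top0.png

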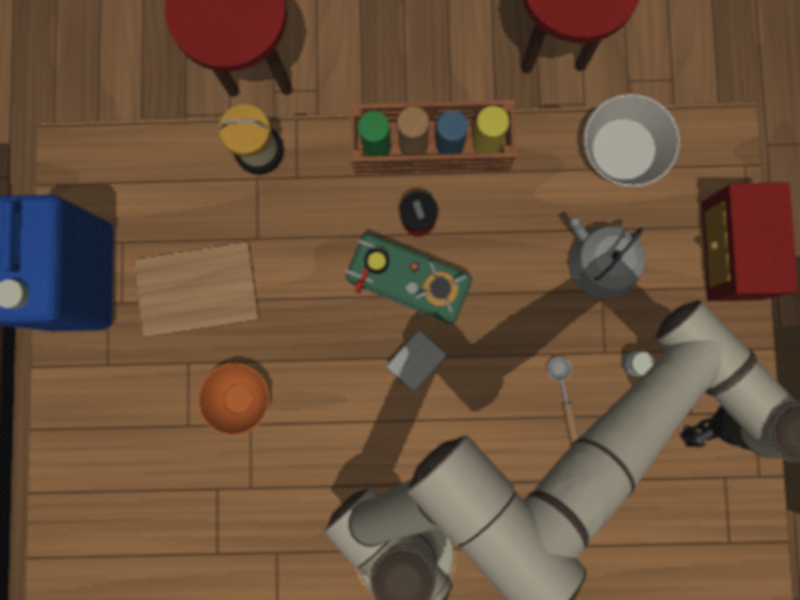

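View pics/scene0.png

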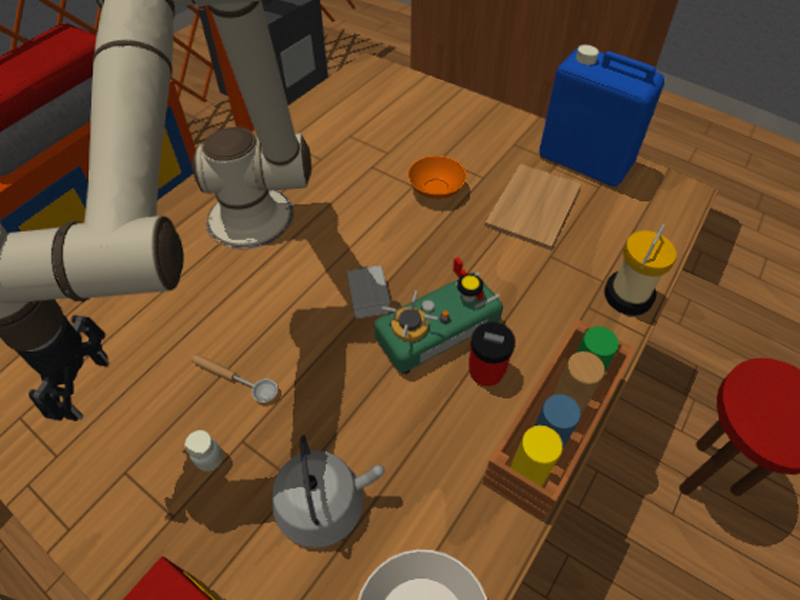

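Top view (800x600): knob yellow disc near (376,261), burner (440,289), pin (414,267), red catch (362,280). The mug is beyond the stove and the tin on the robot's side. I'll enlarge both.

```bash
python3 - <<'E'
from bench import *
import cv2,numpy as np
a=get_image("top")[:,:,::-1][150:250,230:340]
b=get_image("scene")[:,:,::-1][170:270,250:360]
f=lambda i:cv2.resize(i,None,fx=5,fy=5,interpolation=cv2.INTER_CUBIC)
o=cv2.resize(np.hstack([a]),None,fx=7.2,fy=6*1.2*5/6,interpolation=cv2.INTER_CUBIC)
cv2.imwrite("pics/t1.png",cv2.resize(a,None,fx=6,fy=6,interpolation=cv2.INTER_CUBIC)[:600])
cv2.imwrite("pics/s1.png",cv2.resize(b,None,fx=6,fy=6,interpolation=cv2.INTER_CUBIC)[:600])
E
cat > h.py <<'E'
from bench import *
import numpy as np,cv2
def ray(n,uv):
    c=get_calibration(n);K=c["camera_matrix"];d=(np.array(uv,float)-K[:2,2])/K[0,0]
    p=d.copy()
    for _ in range(20): p=d/(1+c["k1"]*(p@p))
    T=c["cam_to_world"];return T[:3,3],T[:3,:3]@np.r_[p,1]
def at(n,uv,z):
    o,d=ray(n,uv);return o+d*(z-o[2])/d[2]
def tri(a,b):
    A=[];y=[]
    for o,d in(ray("top",a),ray("scene",b)):
        d=d/np.linalg.norm(d);P=np.eye(3)-np.outer(d,d);A.append(P);y.append(P@o)
    A=np.vstack(A);y=np.hstack(y);x,r,*_=np.linalg.lstsq(A,y,rcond=None);return x,r**.5
E
```

```text
(no output)
```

View pics/t1.png

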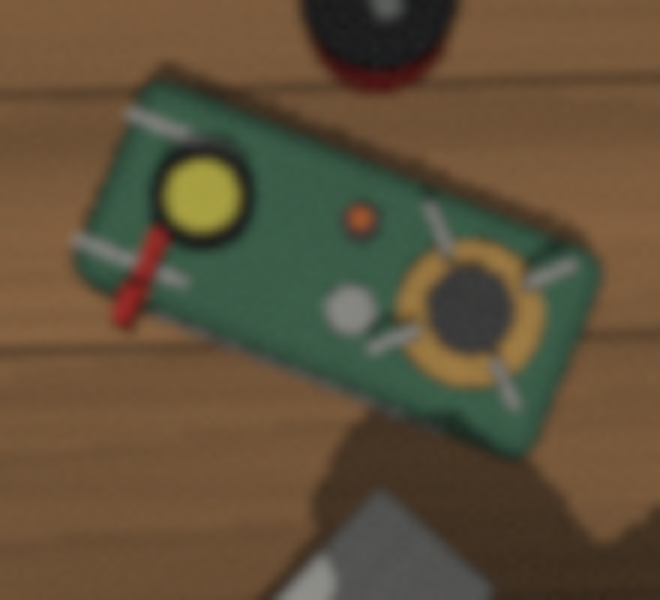

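View pics/s1.png

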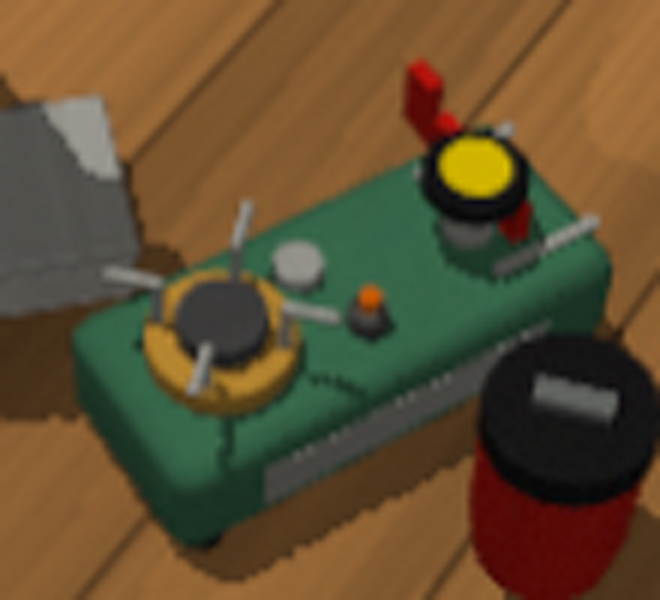

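Top crop: knob (202,195), pin (361,219), burner (469,312), tab top (128,305). Scene crop: knob (476,167), pin (371,297), tab top (426,75).

```bash
python3 - <<'E'
from h import *
np.set_printoptions(precision=1,suppress=True)
T=lambda u,v:(230+u/6-.42,150+v/6-.42)
S=lambda u,v:(250+u/6-.42,170+v/6-.42)
k=(at("top",T(202,195),121.6)+at("scene",S(476,167),121.6))/2
for n,t,s,z in(("knob",(202,195),(476,167),121.6),("pin",(361,219),(371,297),90),("tab",(128,305),(426,75),119),("burn",(469,312),(222,318),110)):
    print(n,at("top",T(*t),z),at("scene",S(*s),z),tri(T(*t),S(*s)))
# yaw from tank corners (z=75): long edges in top crop
P=[at("top",T(*p),75)[:2] for p in((165,78),(585,245),(85,275),(510,455))]
for a,b in((0,1),(2,3)):
    d=P[a]-P[b];print("own y dir",np.degrees(np.arctan2(d[1],d[0])))
k=at("top",T(202,195),121.6)[:2];b=at("top",T(469,312),110)[:2]
d=k-b;print("k-b",np.linalg.norm(d),np.degrees(np.arctan2(d[1],d[0])))
m=[at("top",(230+380/6,150+8/6),124)];print("mug",m)
print("tin",[at("top",T(*p),45) for p in((380,490),(490,585))])
E
```

```text
knob [598.3  40.8 121.6] [599.8  39.1 121.6] (array([598.8,  41. , 118.9]), array([0.1]))
pin [589.3 -35.2  90. ] [588.7 -32.2  90. ] (array([589.3, -34.7,  93.3]), array([1.]))
tab [546.4  77.5 119. ] [549.8  76.4 119. ] (array([547.6,  78.4, 115.6]), array([1.5]))
burn [539.9 -86.  110. ] [546.4 -93.2 110. ] (array([541.5, -86.2,  97.8]), array([0.3]))
own y dir 66.61841894217424
own y dir 65.5452447311343
k-b 139.6037150302217 65.27708005959039
mug [array([685.4, -48. , 124. ])]
tin [array([459.1, -41.3,  45. ]), array([410.5, -94.7,  45. ])]
```

arm_command(
  steps=[0,0,-0.005,0.1766,0,0,-0.005,0.1766,0,0,0,0.1766,0,0,0,0.1766,0,0,0,0.1766,0.018,0.047,0,0,0,0.047,0,0,0,0.047,0,0,0,0.047,0,0,0,0.047,0,0,0,0.047,0,0,0,0.047,0,0,0,0.047,0,0,0,0.047,0,0,0,0.047,0,0,0,0.047,0,0,0,0.047,0,0,0,0.047,0,0,0,0.047,0,0],
  grip=0,
)

```text
clock: 2.58
position: [531.5, 48.3, 241.3]
ee_rot: [0.21, 0.978, 0.0, -0.0]
contact_force: [-0.1, -0.6, 0.0]
gripper_width: 0.1
grasp_force: 0.0
```

arm_command(
  steps=[0,0,0.037,0,0,0,0.037,0,0,0,0.037,0,0,0,0.03,0,0,0,0.006,0,0,0,0,0],
)

```text
clock: 3.32
position: [531.7, 46.8, 94.7]
ee_rot: [0.21, 0.978, -0.0, 0.0]
contact_force: [-0.1, -0.2, 0.0]
gripper_width: 0.3
grasp_force: 0.0
```

```bash
python3 - <<'E'
from bench import *
import cv2
b=get_image("scene")[:,:,::-1][150:270,250:370]
cv2.imwrite("pics/s2.png",cv2.resize(b,None,fx=5,fy=5,interpolation=cv2.INTER_CUBIC))
s=read_state();print(s["position"],s["contact_force"])
E
```

```text
[532.11918606  47.00256909  95.39416604] [0.57448937 0.16311475 0.82042903]
```

View pics/s2.png

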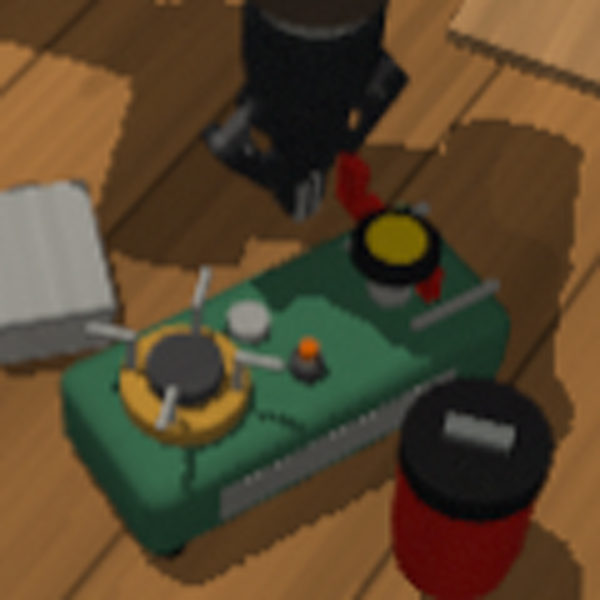

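The closed finger tips stand just beside the tab's -y face (tab near (352,180), tips at (305,205)). Pushing.

arm_command(
  steps=[0,0.006,0,0,0,0.006,0,0,0,0.006,0,0,0,0.005,0,0,0,0.005,0,0,0,0.005,0,0,0,0.005,0,0,0,0.004,0,0,0,0,0,0],
)

```text
clock: 4.5
position: [548.7, 85.5, 94.2]
ee_rot: [0.21, 0.978, 0.0, 0.0]
contact_force: [-0.3, -0.6, 0.6]
gripper_width: 0.2
grasp_force: 0.1
```

arm_command(
  steps=[0,0.003,0,0,0,0.002,0,0],
)

```text
clock: 4.75
position: [550.5, 89.5, 94.2]
ee_rot: [0.211, 0.978, -0.0, -0.0]
contact_force: [0.7, -1.0, 1.1]
gripper_width: -0.2
grasp_force: 0.8
```

arm_command(
  steps=[0,0.002,0,0,0,0.002,0,0],
)

```text
clock: 5.0
position: [550.9, 91.3, 94.0]
ee_rot: [0.211, 0.978, -0.002, -0.002]
contact_force: [-0.9, -11.1, 1.8]
gripper_width: 0.1
grasp_force: 5.2
```

arm_command(
  steps=[0,0.002,0,0,0,0.001,0,0],
)

```text
clock: 5.25
position: [551.2, 92.3, 94.0]
ee_rot: [0.211, 0.977, -0.004, -0.003]
contact_force: [-1.9, -12.4, 3.0]
gripper_width: -0.2
grasp_force: 6.4
```

```bash
python3 - <<'E'
from bench import *
import cv2
b=get_image("scene")[:,:,::-1][150:270,250:370]
cv2.imwrite("pics/s3.png",cv2.resize(b,None,fx=5,fy=5,interpolation=cv2.INTER_CUBIC))
s=read_state();print(s["position"],s["contact_force"])
E
```

```text
[551.27044443  92.39093916  94.01393832] [ -0.83193055 -12.26040102   2.80171147]
```

View pics/s3.png

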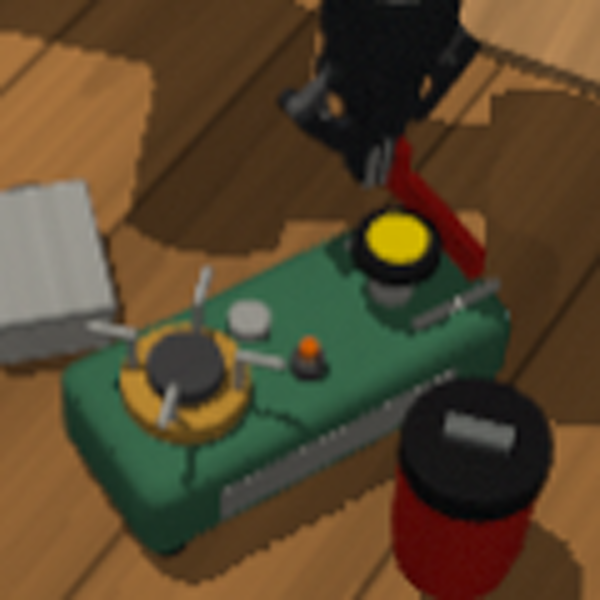

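Catch is at its stop (force 12 N, red bar clear of the knob), and the knob is still at (397,238), so the stove hasn't moved. Now over the knob.

arm_command(
  steps=[0,-0.012,0,0,0,0,-0.03,0,0,0,-0.03,0,-0.033,-0.009,0,0,-0.032,-0.009,0,0,0,0,0,0,0,0,0,0],
)

```text
clock: 6.18
position: [600.1, 42.2, 154.1]
ee_rot: [0.211, 0.978, 0.0, -0.0]
contact_force: [-0.2, 0.7, -0.5]
gripper_width: -0.1
grasp_force: 0.0
```

arm_command(
  steps=[0,-0.002,0.025,0,0,0,0.005,0,0,0,0.005,0,0,0,0.005,0,0,0,0.005,0,0,0,0.004,0,0,0,0.002,0,0,0,0,0],
)

```text
clock: 7.18
position: [599.3, 40.5, 105.7]
ee_rot: [0.21, 0.978, 0.0, 0.0]
contact_force: [-5.1, 1.5, 9.0]
gripper_width: 0.2
grasp_force: 4.5
```

arm_command(
  steps=[0,0,0.001,0,0,0,0.001,0],
)

```text
clock: 7.42
position: [599.3, 40.6, 104.0]
ee_rot: [0.21, 0.978, 0.0, 0.0]
contact_force: [-5.4, 2.1, 9.8]
gripper_width: 0.0
grasp_force: 5.1
```

arm_command(
  steps=[0,0,0.002,0,0,0,0.001,0,0,0,0.001,0,0,0,0,0],
)

```text
clock: 7.92
position: [599.3, 40.6, 100.1]
ee_rot: [0.21, 0.978, 0.0, 0.0]
contact_force: [-6.0, 1.8, 10.7]
gripper_width: -0.0
grasp_force: 5.4
```

arm_command(
  steps=[0,0,-0.014,0,0,0,-0.014,0,0,0,0,0,0,0,0,0,0,0,0,0,0,0,0.01,0,0,0,0.01,0,0,0,0.009,0,0,0,0,0,0,0,0,0],
)

```text
clock: 9.18
position: [600.4, 40.1, 99.1]
ee_rot: [0.21, 0.978, -0.0, 0.001]
contact_force: [-5.3, 0.8, 14.9]
gripper_width: -0.1
grasp_force: 7.4
```

arm_command(
  steps=[0,0,-0.014,0,0,0,-0.015,0,0,0,0,0,0,0,0,0,0,0,0,0,0,0,0.01,0,0,0,0.01,0,0,0,0.009,0,0,0,0,0,0,0,0,0],
)

```text
clock: 10.42
position: [600.2, 40.1, 99.0]
ee_rot: [0.21, 0.978, -0.0, 0.001]
contact_force: [-5.2, 0.2, 15.4]
gripper_width: -0.3
grasp_force: 7.5
```

arm_command(
  steps=[0,0,-0.014,0,0,0,-0.015,0,0,0,0,0,0,0,0,0,0,0,0,0],
)

```text
clock: 11.05
position: [598.9, 39.9, 124.3]
ee_rot: [0.211, 0.978, -0.0, -0.001]
contact_force: [-0.0, 0.2, -0.1]
gripper_width: -0.1
grasp_force: 0.0
```

```bash
python3 - <<'E'
from bench import *
import cv2
b=get_image("scene")[:,:,::-1][150:270,250:370]
cv2.imwrite("pics/s4.png",cv2.resize(b,None,fx=5,fy=5,interpolation=cv2.INTER_CUBIC))
s=read_state();print(s["position"],s["contact_force"])
E
```

```text
[599.03774084  39.89967272 124.45026923] [-0.10971386  0.070362   -0.16069301]
```

View pics/s4.png

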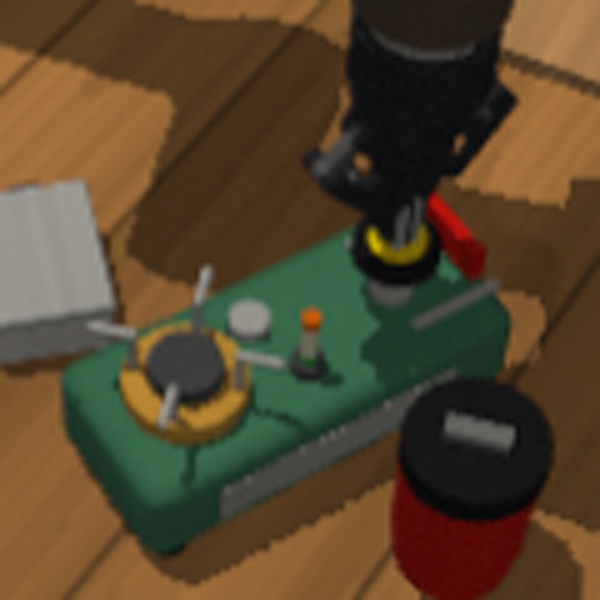

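Pin cap is at (313,318) and well up, with green starting to show at its foot (310,358). Extra strokes are harmless, so I'll add two and lift away.

arm_command(
  steps=[0,0,0.01,0,0,0,0.01,0,0,0,0.009,0,0,0,0,0,0,0,0,0,0,0,-0.014,0,0,0,-0.015,0,0,0,0,0,0,0,0,0,0,0,0,0],
)

```text
clock: 12.35
position: [598.9, 39.9, 124.3]
ee_rot: [0.211, 0.978, -0.0, -0.001]
contact_force: [0.2, 0.2, -0.7]
gripper_width: 0.4
grasp_force: 0.0
```

arm_command(
  steps=[0,0,0.01,0,0,0,0.01,0,0,0,0.009,0,0,0,0,0,0,0,0,0,0,0,-0.014,0,0,0,-0.015,0,0,0,0,0,0,0,0,0,0,0,0,0,0,0,-0.03,0,0,0,-0.03,0,0,0,-0.03,0,0,0,0,0,0,0,0,0],
)

```text
clock: 14.22
position: [598.8, 40.0, 214.1]
ee_rot: [0.211, 0.978, -0.0, -0.001]
contact_force: [-0.4, 0.6, -0.5]
gripper_width: 0.3
grasp_force: 0.0
```

```bash
python3 - <<'E'
from bench import *
import cv2
b=get_image("scene")[:,:,::-1][150:270,250:370]
cv2.imwrite("pics/s5.png",cv2.resize(b,None,fx=5,fy=5,interpolation=cv2.INTER_CUBIC))
s=read_state();print(s["position"],s["contact_force"])
E
```

```text
[598.68104627  39.90517885 213.70142599] [-0.82560475  0.04457468 -0.97696029]
```

View pics/s5.png

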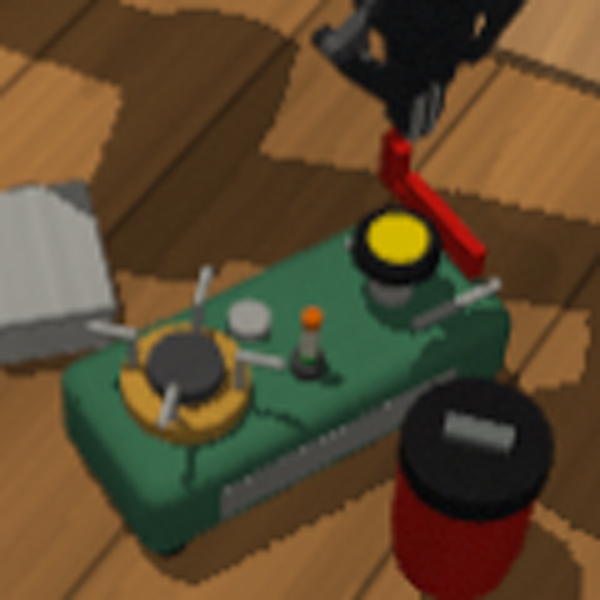

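The pin cap is still at (313,318) after two more full strokes, so it is at its stop, and the green ring shows. The knob is up, the catch is out and the stove hasn't moved.

```bash
python3 -c "
from bench import *
print(job_done())"
```

```text
the job is handed in; nothing more can be done
None
```

I handed the job in with the catch pushed out to its stop, the pin fully out with its green ring showing, the knob back up, and the stove and the other things in the last picture looking unmoved; the hand-in returned no verdict.

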